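Photograph a slide: lamp, filter, shutter

TASK

Take a picture through the microscope from its controls: first push the lamp supply's rocker over to its white-bar end so that the lamp is on, then push the yellow filter key all the way down so that it stays down, then press the round green shutter key fully down and keep holding it down with the fingertips: the program finishes while still holding it. Do not press the blue or red filter keys, and leave the objective, the vial, the oil bottle and the slide box where they stand; nothing is to be picked up.

Things in the scene. Friction and masses are not known exactly. Their poses are not given: they have to be found in the camera images.
- control_box: white box with grey top, 150 x 150 mm, 38 mm high, fixed to the table; origin at the centre of its underside, z up, x and y along its sides. Four keys stand on its top at x, y = +-33 mm (66 mm apart), in any arrangement: square yellow, blue and red filter keys (in 42 mm black bezels) and a round green shutter key (in a 46 mm steel bezel). Bezels are 4 mm high
- yellow_key_top (a point): centre of the top face of the yellow key, 30 x 30 mm; moves with the key, 16 mm above the control box's top when up, 9 mm when fully down
- yellow_key (a joint): joint value of the yellow key in m: 0 = up, 0.007 = fully down. It is a latching key without return spring: it gives way to about 4 N and stays where it is pushed.
- shutter_key_top (a point): centre of the top face of the green shutter key, round, 36 mm across; moves with the key, 16 mm above the control box's top when up, 9 mm when fully down
- shutter_key (a joint): joint value of the green shutter key in m: 0 = up, 0.007 = fully down. It is sprung: starts to move at about 2 N, about 5 N holds it fully down, and it rises when let go.
- shutter_bezel: the fixed steel bezel that carries the green shutter key; origin at the centre of its underside, on the control box's top
- blue_key_top (a point): centre of the top face of the blue key, 30 x 30 mm; moves with the key, 16 mm above the control box's top when up, 9 mm when fully down; not to be pressed
- blue_key (a joint): joint value of the blue key in m: 0 = up, 0.007 = fully down. It is a latching key without return spring: it gives way to about 4 N and stays where it is pushed.
- red_key_top (a point): centre of the top face of the red key, 30 x 30 mm; moves with the key, 16 mm above the control box's top when up, 9 mm when fully down; not to be pressed
- red_key (a joint): joint value of the red key in m: 0 = up, 0.007 = fully down. It is a latching key without return spring: it gives way to about 4 N and stays where it is pushed.
- lamp_supply: grey box 110 (x) x 140 (y) mm, 65 mm high, fixed to the table; origin at the centre of its underside, z up. On its top, 30 mm from the centre towards its -y side, is a black rocker switch 56 mm long (along the box's x) and 26 mm wide, its axle 73 mm above the table; the rocker's on end (white bar) is the -x one. It is a shallow V, each half rising 0.2 rad outward from the axle when the joint is at 0
- rocker (a joint): rocker angle in rad: -0.2 = fully off (on end up; it may start anywhere from -0.2 to -0.1), +0.2 = fully on (the on half lies level, its top 73 mm above the table). No spring: it gives way to about 4 N near its end and stays where it is pushed
- rocker_on_end (a point): the white bar on top of the rocker's on half, 21 mm from the axle; press here, straight down. It moves with the rocker: about 81 mm above the table when off, 73 mm when on
- objective_mid (a point): steel microscope objective standing on the table, 28 mm across, 45 mm high; the point is half-way up its axis. Bystander
- vial_mid (a point): amber vial with white cap standing on the table, 22 mm across, 50 mm high; half-way up. Bystander
- oil_mid (a point): green immersion oil bottle with black cap standing on the lamp supply's top, 26 mm across, 55 mm high; half-way up. Bystander
- slide_box_mid (a point): orange slide box lying on the table, 35 x 90 mm, 30 mm high; its centre. Bystander
Not all that is in view belongs to the job. Of the things that look like the lamp_supply, the largest one is meant.

How it is judged:
By the outcome, as a careful person would: the job done as asked, in the order asked, and still so for the second after the job is handed in, while the arm keeps its last pose, push and grip.
It also fails if it takes over 38 s, if anything falls off the work surface, if the arm or the gripper's body presses on something with over 40 N, if the wrist force passes 120 N, or if a joint passes its speed limit or range.

ROBOT

A 6-joint arm with a two-finger parallel gripper is mounted at the origin on the work surface. World frame = base frame: x ahead of the robot, y to its left, z up, the work surface at z = 0. Lengths are in m, angles in rad, forces in N, time in s.
With the tool pointing down it reaches from about 0.3 to 0.875 m from the base axis. Payload 6.4 kg.
Tool frame: the origin (TCP) lies on the centre line of the jaws, within the pads' length; the fingertips stand 22 mm ahead of it and the grasp point (between the pads) lies 3 mm ahead of it; x points along the fingers, z is the direction in which the jaws open and shut, and the axes are right-handed (so a half turn about x gives the same grasp; the last joint's range is limited). The gripper opens to 85 mm and grips with 20 to 120 N. Pads are 22 mm wide; open, the fingers measure 114 mm over their backs; the gripper's body (76 mm by 85 mm) begins 54 mm behind the grasp point. The pads swing forward as they close: fully open they stand 13 mm farther back than shut.
Start: joints at [-1.415, 0.181, 1.607, -0, 1.354, -0.206], TCP at [0.204, -0.538, 0.253] pointing down, gripper open.
Joint ranges: [-2.99, 2.99], [-0.89, 2.07], [0.3, 2.58], [-1.14, 4.28], [0, 2.63], [-3.12, 3.12]. Speed limits (rad/s): [2.57, 2.57, 3.01, 3.14, 3.14, 3.14].

INTERFACE

Orientations are given as [roll, pitch, yaw] about the fixed x, y, z axes, in that order (R = Rz(yaw) Ry(pitch) Rx(roll)).
In Python, from plant import observe, snapshot, calibration, close_job gives the robot as it stands. The module is installed in compiled form; this text tells all that it offers.
- The arm moves only by the tool step_arm, never from a script. Its argument "increments" is a list of rows, each an object of numbers: "tx", "ty", "tz": the shift along the world's x, y, z in units of 25 mm (1.0 is 25 mm); "roll": the turn about the world's z in units of 5 degrees (1.0 is 5 degrees); "gripper": the closure in counts, from 0 (fully open) to 255 (shut). A call has 1 to 5 rows; each row is the pose to reach, as a shift and turn from the pose commanded when the call began; what a row does not reach only later rows make up. A row lasts 1/12 s, in which the tool goes at most 41.7 mm and 7.16 degrees, less where a joint would pass 70% of its speed; a pose out of reach is approached as far as the arm can. A call with a gripper value outside its range is refused whole. The fingers move at their own pace and stop on an object; "newtons" is the grip in N (left out, the last holds). Time passes only in rows, so rows that repeat a pose let the fingers close. It gives the time, the measured TCP pose, the force and the opening at its end, in the units of the state.
- observe(): the state, without advancing time (a new reading comes with each control period).
- snapshot(name): name is "scene" or "side" or "wrist"; returns the picture (384x512x3 uint8, red, green, blue); there is no depth.
- calibration(name): a dict with "K" (3x3 intrinsics, pixels), "dist_coeffs" ([k1, k2, p1, p2, k3] as OpenCV has them; the pictures are not rectified), "rvec" (rotation vector, rad) and "tvec" (3), from world to camera coordinates, as OpenCV has them; the wrist camera has in their place "T_tool_cam" (4x4, takes a point from camera to tool coordinates, whose origin is the TCP and whose axes are the tool frame's). Camera axes: x right, y down, z forward; pixel columns grow to the right and rows downward; lengths in m; the calibration is good to about 2 mm. A picture is of the moment at which its call begins: read the wrist's pose just before it. calibration takes no time and is no camera call.
- close_job(): hands the job in, once; it reports no verdict.
The state is a dict: "time_s": time; "joint_positions": joint angles; "dq": joint speeds; "effort": joint torques, N m; "position": TCP position; "orientation": TCP orientation; "contact_force": force on the tool from outside, world axes, zero at the start; "torque": the same for the moment, N m; "gripper_width": finger opening in m.
Only numpy, scipy, OpenCV 4.12 (cv2) and the standard library are available. Lean on these libraries where they do the work, as an engineer would, in place of code of your own. Each camera call takes 0.05 s, during which the arm holds its last target. There are 200 camera calls.

## Working session

There is one attempt and no reset: what is moved stays moved. The work goes in short steps, Python scripts to look and compute and a tool call to move; the robot and the scene stay as the last step left them, time stands still between calls to the robot, and variables do not carry over. Pictures are saved under pics/ and viewed, about 8 in all and at most 12, crops included, and the job is handed in when it is done.

Besides the shell and the picture viewer there is one more tool, called after "Emit:" as name(argument=value, ...) on one line, values as JSON. step_arm: Moves the arm, as the interface text tells. Its arguments: {"type":"object","properties":{"increments":{"type":"array"},"newtons":{"type":"number"}},"required":["increments"]}

```bash
mkdir -p pics; cat > h.py <<'E'
import numpy as np, cv2
from plant import observe, snapshot, calibration, close_job
from scipy.spatial.transform import Rotation as R
def save(n,im): cv2.imwrite('pics/'+n+'.png',im[...,::-1])
def cam(name,st=None):
    c=calibration(name);K=np.array(c['K']);d=np.array(c['dist_coeffs'])
    if 'rvec' in c:
        Rm=cv2.Rodrigues(np.array(c['rvec'],float))[0];t=np.array(c['tvec'],float).ravel()
        return K,d,Rm.T,-Rm.T@t
    st=st or observe();T=np.eye(4);T[:3,:3]=R.from_euler('xyz',st['orientation']).as_matrix();T[:3,3]=st['position']
    M=T@np.array(c['T_tool_cam']);return K,d,M[:3,:3],M[:3,3]
def ray(cm,uv,z):
    K,d,A,o=cm;p=cv2.undistortPoints(np.array(uv,float).reshape(-1,1,2),K,d).reshape(-1,2)
    v=np.c_[p,np.ones(len(p))]@A.T
    return o+v*((z-o[2])/v[:,2])[:,None]
E
python3 - <<'E'
from h import *
a=snapshot('scene');b=snapshot('side');np.savez('s0',a=a,b=b)
save('scene0',a);save('side0',b);w=snapshot('wrist');save('w0',w)
save('both',cv2.resize(np.vstack([a,b]),(800,1200))[:1200]) 
print(observe()['position'],observe()['orientation'],observe()['time_s'])
for n in('scene','side','wrist'):print(n,cam(n)[3],cam(n)[2][:,2])
E
```

```text
[ 0.20345675 -0.53736649  0.25257339] [2.9535299  1.56938941 1.74451444] 0.15
scene [0.95440969 0.3079135  0.67755599] [-0.49001027 -0.39713918 -0.7759964 ]
side [ 0.34136233 -0.62552889  0.53278966] [ 0.29228669  0.77498356 -0.56032935]
wrist [ 0.28067842 -0.50915397  0.37238016] [-0.29891962 -0.11142372 -0.94775092]
```

View pics/scene0.png

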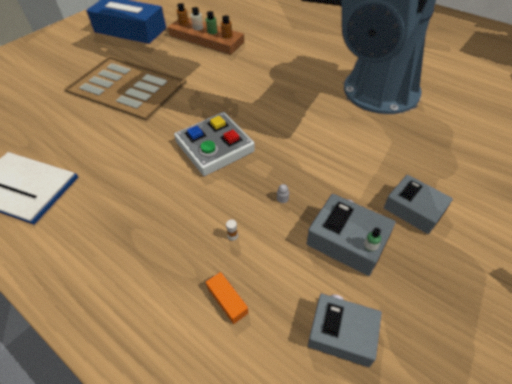

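View pics/side0.png

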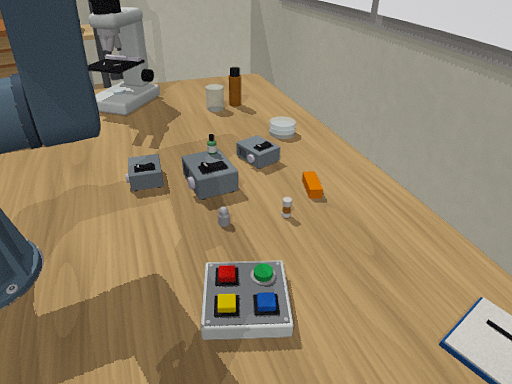

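The scene view shows the control box around (213,143) with the blue, yellow, red and green keys. The largest grey supply, with the oil bottle on it, is near (350,232), with its rocker near (338,217). The side view shows the same supply at (210,172), with its rocker near (211,167).

```bash
python3 - <<'E'
from h import *
s=np.load('s0.npz')
for n,k,r in(('scene','a',(160,100,265,185)),('side','b',(195,255,300,345))):
    im=s[k];hsv=cv2.cvtColor(im,cv2.COLOR_RGB2HSV);cm=cam(n)
    for c,lo,hi in(('yel',22,35),('green',45,85),('blue',100,130),('red',0,6)):
        m=cv2.inRange(hsv,(lo,150,70),(hi,255,255));M=np.zeros_like(m);M[r[1]:r[3],r[0]:r[2]]=m[r[1]:r[3],r[0]:r[2]]
        q=cv2.moments(M,True);uv=(q['m10']/q['m00'],q['m01']/q['m00']);print(n,c,q['m00'],np.round(uv,1),ray(cm,uv,.050).round(4))
a=cv2.resize(s['a'][185:280,295:400],None,fx=4,fy=4,interpolation=3);b=cv2.resize(s['b'][125:205,170:250],None,fx=4.75,fy=4.75,interpolation=3)
save('crop',np.hstack([a,b]));print(a.shape,b.shape)
E
```

```text
scene yel 139.0 [217.3 122.2] [[ 0.4444 -0.2464  0.05  ]]
scene green 112.0 [207.5 146.2] [[ 0.5241 -0.2057  0.05  ]]
scene blue 128.0 [194.8 132.2] [[ 0.5067 -0.2654  0.05  ]]
scene red 138.0 [231.  136.1] [[ 0.4627 -0.184   0.05  ]]
side yel 355.0 [226.1 303. ] [[ 0.4382 -0.2525  0.05  ]]
side green 274.0 [262.9 272.1] [[ 0.5208 -0.2081  0.05  ]]
side blue 337.0 [266.  301.6] [[ 0.5016 -0.2715  0.05  ]]
side red 244.0 [226.3 273.2] [[ 0.4576 -0.1889  0.05  ]]
(380, 420, 3) (380, 380, 3)
```

View pics/crop.png

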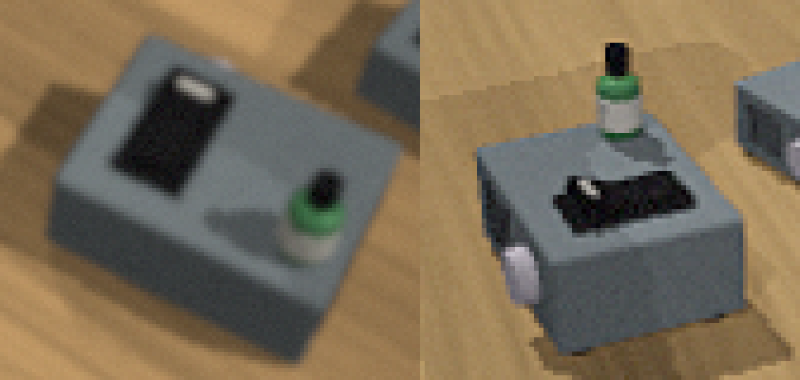

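The crop shows the white bar at about scene px (343,206) and side px (205,164). The on end is up, and the oil bottle is well away from the rocker.

```bash
python3 - <<'E'
from h import *
a=cam('scene');b=cam('side')
for n,u,v in(('bar',(343.4,206.4),(205.4,164)),):
    print(n,ray(a,u,.080),ray(b,v,.080),'z.09',ray(a,u,.09),ray(b,v,.09))
C=ray(a,[(295+x/4,185+y/4) for x,y in((150,40),(398,150),(315,300),(65,190))],.065);print(C)
print(ray(a,[(295+x/4,185+y/4) for x,y in((175,72),(232,92),(180,190),(113,160))],.075))
print(ray(a,[(231,235),(283,200)],.0),ray(b,[(286,215),(224,225)],0),ray(a,[(295+320/4,185+180/4)],.12))
print(observe())
E
```

```text
bar [[0.50560283 0.15315691 0.08      ]] [[0.50579948 0.15479742 0.08      ]] z.09 [[0.51311353 0.15574673 0.09      ]] [[0.50216784 0.13756367 0.09      ]]
[[0.48218764 0.11611793 0.065     ]
 [0.46788683 0.2485405  0.065     ]
 [0.56752955 0.25530681 0.065     ]
 [0.58728734 0.132282   0.065     ]]
[[0.50006203 0.14007461 0.075     ]
 [0.49368597 0.16902404 0.075     ]
 [0.55990741 0.17833075 0.075     ]
 [0.5647095  0.1439994  0.075     ]]
[[ 0.65838941 -0.01862425  0.        ]
 [ 0.51372856  0.01365144  0.        ]] [[ 0.65966276 -0.01033659  0.        ]
 [ 0.5076296   0.00189548  0.        ]] [[0.54720626 0.23395689 0.12      ]]
{'time_s': 0.15, 'joint_positions': array([-1.41532236e+00,  1.81393568e-01,  1.60778797e+00, -2.62828588e-05,
        1.35381780e+00, -2.06301219e-01]), 'dq': array([ 1.99348539e-04, -2.59980800e-04, -2.78674783e-03,  1.75946474e-03,
        5.65758396e-05,  1.25310956e-03]), 'effort': array([ 1.16288986e-03, -4.45261252e+01, -3.51694000e+01, -3.31099418e-04,
        5.79687272e-03, -1.41600864e-05]), 'position': array([ 0.20345675, -0.53736649,  0.25257339]), 'orientation': array([2.9535299 , 1.56938941, 1.74451444]), 'contact_force': array([ 0.36646076,  0.10940516, -0.16553645]), 'torque': array([0.02376164, 0.00950858, 0.02886016]), 'gripper_width': 0.0854048004996419}
```

Emit:
step_arm(increments=[{"tx":12.1,"ty":27.6,"gripper":255},{"tx":12.1,"ty":27.6,"gripper":255},{"tx":12.1,"ty":27.6,"gripper":255},{"tx":12.1,"ty":27.6,"gripper":255},{"tx":12.1,"ty":27.6,"gripper":255}], newtons=40)

```text
invalid input at $.increments[0]: expected keys tx, ty, tz, roll, gripper
```

Emit:
step_arm(increments=[{"tx":12.1,"ty":27.6,"tz":0,"roll":0,"gripper":255},{"tx":12.1,"ty":27.6,"tz":0,"roll":0,"gripper":255},{"tx":12.1,"ty":27.6,"tz":0,"roll":0,"gripper":255},{"tx":12.1,"ty":27.6,"tz":0,"roll":0,"gripper":255},{"tx":12.1,"ty":27.6,"tz":0,"roll":0,"gripper":255}], newtons=40)

```text
time_s: 0.57
position: [0.2874, -0.345, 0.2529]
orientation: [2.899, 1.57, 1.689]
contact_force: [0.7, 0.3, 0.2]
gripper_width: 0.0255
```

Emit:
step_arm(increments=[{"tx":8.7,"ty":19.9,"tz":0,"roll":0,"gripper":255},{"tx":8.7,"ty":19.9,"tz":0,"roll":0,"gripper":255},{"tx":8.7,"ty":19.9,"tz":0,"roll":0,"gripper":255},{"tx":8.7,"ty":19.9,"tz":0,"roll":0,"gripper":255},{"tx":8.7,"ty":19.9,"tz":0,"roll":0,"gripper":255}])

```text
time_s: 0.98
position: [0.3708, -0.1541, 0.2533]
orientation: [0.663, 1.57, -0.546]
contact_force: [1.3, -0.2, 0.1]
gripper_width: -0.0
```

Emit:
step_arm(increments=[{"tx":5.4,"ty":12.3,"tz":0,"roll":0,"gripper":255},{"tx":5.4,"ty":12.3,"tz":0,"roll":0,"gripper":255},{"tx":5.4,"ty":12.3,"tz":0,"roll":0,"gripper":255},{"tx":5.4,"ty":12.3,"tz":0,"roll":0,"gripper":255},{"tx":5.4,"ty":12.3,"tz":0,"roll":0,"gripper":255}])

```text
time_s: 1.4
position: [0.4547, 0.0369, 0.2534]
orientation: [0.829, 1.57, -0.38]
contact_force: [-0.2, -1.2, 0.2]
gripper_width: -0.0001
```

Emit:
step_arm(increments=[{"tx":2.05,"ty":4.7,"tz":-2,"roll":0,"gripper":255},{"tx":2.05,"ty":4.7,"tz":-2,"roll":0,"gripper":255},{"tx":2.05,"ty":4.7,"tz":-2,"roll":0,"gripper":255},{"tx":2.05,"ty":4.7,"tz":-2,"roll":0,"gripper":255},{"tx":2.05,"ty":4.7,"tz":-2,"roll":0,"gripper":255}])

```text
time_s: 1.82
position: [0.5049, 0.1546, 0.2012]
orientation: [-1.977, 1.567, 3.101]
contact_force: [-1.1, 0.3, -0.7]
gripper_width: -0.0
```

```bash
python3 - <<'E'
from h import *
st=observe();w=snapshot('wrist');save('w1',w);print(st['position'],st['orientation'])
cm=cam('wrist',st)
K,d,A,o=cm
def proj(p):
    rv=cv2.Rodrigues(A.T)[0];return cv2.projectPoints(np.array(p,float).reshape(-1,1,3),rv,-A.T@o,K,d)[0].reshape(-1,2)
print(proj([(.506,.154,.08)]))
E
```

```text
[0.50489969 0.15460454 0.2011838 ] [-1.97731533  1.56720412  3.10082599]
[[257.83027018 190.59882563]]
```

View pics/w1.png

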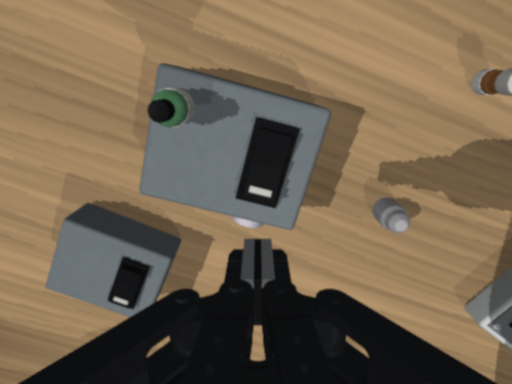

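The wrist view shows the white bar at (261,192), within 3 px of my prediction. The fingertips are in line with it.

```bash
python3 - <<'E'
from h import *
st=observe();print(st['position'],ray(cam('wrist',st),[(261,192),(298,128),(272,120),(237,198)],.080),ray(cam('wrist',st),[(163,65),(330,110),(294,228),(140,192)],.065))
E
```

```text
[0.50491117 0.15299745 0.20214778] [[0.50560928 0.14937422 0.08      ]
 [0.56318092 0.14171197 0.08      ]
 [0.56168359 0.16222031 0.08      ]
 [0.49385124 0.16570677 0.08      ]] [[0.56880993 0.25272074 0.065     ]
 [0.58383402 0.12127392 0.065     ]
 [0.47972171 0.10770979 0.065     ]
 [0.46385882 0.24409471 0.065     ]]
```

Emit:
step_arm(increments=[{"tx":0,"ty":-0.07,"tz":-1.4,"roll":0,"gripper":255},{"tx":0,"ty":-0.07,"tz":-2.6,"roll":0,"gripper":255},{"tx":0,"ty":-0.07,"tz":-3.4,"roll":0,"gripper":255},{"tx":0,"ty":-0.07,"tz":-3.6,"roll":0,"gripper":255},{"tx":0,"ty":-0.07,"tz":-3.6,"roll":0,"gripper":255}])

```text
time_s: 2.28
position: [0.5046, 0.1489, 0.1126]
orientation: [-1.738, 1.568, -2.949]
contact_force: [-0.5, 0.7, 0.0]
gripper_width: -0.0
```

Emit:
step_arm(increments=[{"tx":0,"ty":0,"tz":-0.15,"roll":0,"gripper":255},{"tx":0,"ty":0,"tz":-0.3,"roll":0,"gripper":255},{"tx":0,"ty":0,"tz":-0.45,"roll":0,"gripper":255},{"tx":0,"ty":0,"tz":-0.55,"roll":0,"gripper":255},{"tx":0,"ty":0,"tz":-0.55,"roll":0,"gripper":255}])

```text
time_s: 2.7
position: [0.506, 0.1502, 0.1001]
orientation: [0.773, 1.57, -0.436]
contact_force: [-1.0, -1.8, 1.7]
gripper_width: 0.0002
```

Emit:
step_arm(increments=[{"tx":0,"ty":0,"tz":-0.06,"roll":0,"gripper":255},{"tx":0,"ty":0,"tz":-0.12,"roll":0,"gripper":255},{"tx":0,"ty":0,"tz":-0.16,"roll":0,"gripper":255},{"tx":0,"ty":0,"tz":-0.2,"roll":0,"gripper":255},{"tx":0,"ty":0,"tz":-0.2,"roll":0,"gripper":255}])

```text
time_s: 3.12
position: [0.5057, 0.1503, 0.095]
orientation: [-0.506, 1.57, -1.715]
contact_force: [-4.2, -3.4, 8.1]
gripper_width: -0.0001
```

Emit:
step_arm(increments=[{"tx":0,"ty":0,"tz":-0.03,"roll":0,"gripper":255},{"tx":0,"ty":0,"tz":-0.06,"roll":0,"gripper":255},{"tx":0,"ty":0,"tz":-0.06,"roll":0,"gripper":255}])

```text
time_s: 3.37
position: [0.5058, 0.1503, 0.0948]
orientation: [-0.677, 1.57, -1.885]
contact_force: [-7.9, -3.6, 20.7]
gripper_width: 0.0002
```

Emit:
step_arm(increments=[{"tx":0,"ty":0,"tz":1,"roll":0,"gripper":255},{"tx":0,"ty":0,"tz":2.5,"roll":0,"gripper":255},{"tx":0,"ty":0,"tz":3.7,"roll":0,"gripper":255},{"tx":0,"ty":0,"tz":4.3,"roll":0,"gripper":255},{"tx":0,"ty":0,"tz":4.3,"roll":0,"gripper":255}])

```text
time_s: 3.78
position: [0.5084, 0.1511, 0.2048]
orientation: [1.365, 1.562, 0.156]
contact_force: [0.4, 0.3, 0.2]
gripper_width: -0.0001
```

```bash
python3 - <<'E'
from h import *
st=observe();w=snapshot('wrist');s=snapshot('side');print(st['position'])
a=cv2.resize(w[60:260,120:360],None,fx=1.6,fy=1.6);b=cv2.resize(s[125:205,170:250],(320,320),interpolation=3)
save('c2',np.hstack([a,b]))
E
```

```text
[0.50838437 0.15105294 0.20480212]
```

View pics/c2.png

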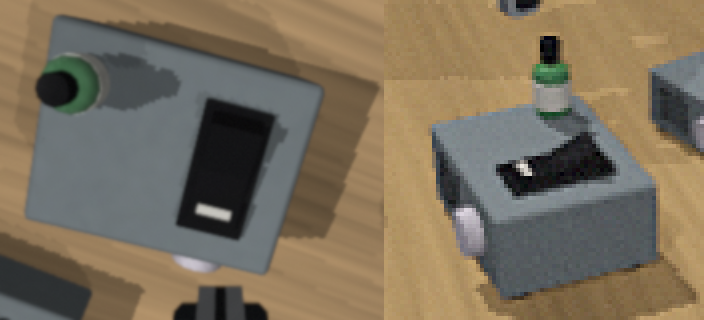

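The rocker is now over: the white-bar end at side-crop (523,168) is level and the other end is raised, so the lamp is on. Next is the yellow key.

Emit:
step_arm(increments=[{"tx":-2.6,"ty":-16,"tz":0,"roll":0,"gripper":255},{"tx":-2.6,"ty":-16,"tz":0,"roll":0,"gripper":255},{"tx":-2.6,"ty":-16,"tz":0,"roll":0,"gripper":255},{"tx":-2.6,"ty":-16,"tz":0,"roll":0,"gripper":255},{"tx":-2.6,"ty":-16,"tz":0,"roll":0,"gripper":255}])

```text
time_s: 4.3
position: [0.4705, -0.0562, 0.1984]
orientation: [-2.42, 1.568, 2.655]
contact_force: [0.9, -0.4, -0.2]
gripper_width: 0.0
```

Emit:
step_arm(increments=[{"tx":-1.26,"ty":-7.77,"tz":0,"roll":0,"gripper":255},{"tx":-1.26,"ty":-7.77,"tz":0,"roll":0,"gripper":255},{"tx":-1.26,"ty":-7.77,"tz":0,"roll":0,"gripper":255},{"tx":-1.26,"ty":-7.77,"tz":0,"roll":0,"gripper":255},{"tx":-1.26,"ty":-7.77,"tz":0,"roll":0,"gripper":255}])

```text
time_s: 4.72
position: [0.4391, -0.2518, 0.1984]
orientation: [-2.59, 1.568, 2.482]
contact_force: [0.9, -0.1, -0.6]
gripper_width: 0.0001
```

```bash
cat > keys.py <<'E'
from h import *
import sys
for _ in range(2): snapshot('wrist')
st=observe();w=snapshot('wrist');cm=cam('wrist',st);save(sys.argv[1],w);print(st['position'],st['time_s'])
hsv=cv2.cvtColor(w,cv2.COLOR_RGB2HSV)
for c,lo,hi in(('yel',22,35),('green',45,85),('blue',100,130),('red',0,6)):
    m=cv2.inRange(hsv,(lo,140,70),(hi,255,255))
    for k in cv2.findContours(m,0,2)[0]:
        if cv2.contourArea(k)>150:
            q=cv2.moments(k);uv=(q['m10']/q['m00'],q['m01']/q['m00']);print(c,q['m00'],np.round(uv),ray(cm,uv,.054).round(4))
E
python3 keys.py w2
```

```text
[ 0.43922345 -0.25309116  0.19857578] 4.8167
yel 1223.5 [254. 178.] [[ 0.4424 -0.2494  0.054 ]]
green 1402.5 [238.  66.] [[ 0.5234 -0.2065  0.054 ]]
blue 1354.5 [302. 118.] [[ 0.5043 -0.2684  0.054 ]]
red 1301.5 [191. 133.] [[ 0.4611 -0.1872  0.054 ]]
```

View pics/w2.png

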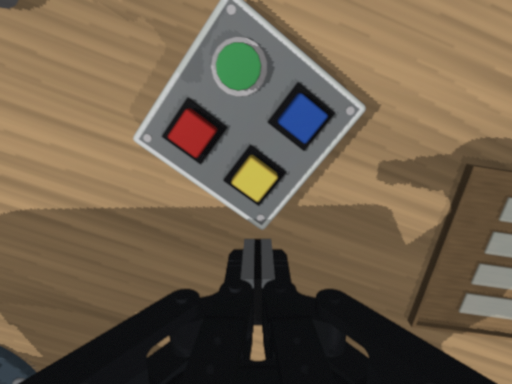

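The wrist view shows yellow at (254,178), green at (238,66), blue at (302,118) and red at (191,133). Three views agree to a few mm. I'm correcting by about 3 mm and descending.

Emit:
step_arm(increments=[{"tx":0.12,"ty":0.13,"tz":-1.5,"roll":0,"gripper":255},{"tx":0.12,"ty":0.13,"tz":-3,"roll":0,"gripper":255},{"tx":0.12,"ty":0.13,"tz":-4,"roll":0,"gripper":255},{"tx":0.12,"ty":0.13,"tz":-4.6,"roll":0,"gripper":255},{"tx":0.12,"ty":0.13,"tz":-4.6,"roll":0,"gripper":255}])

```text
time_s: 5.28
position: [0.4409, -0.2418, 0.0805]
orientation: [-2.721, 1.561, 2.355]
contact_force: [-1.2, 0.8, 0.3]
gripper_width: -0.0004
```

Emit:
step_arm(increments=[{"tx":0,"ty":0,"tz":-0.12,"roll":0,"gripper":255},{"tx":0,"ty":0,"tz":-0.24,"roll":0,"gripper":255},{"tx":0,"ty":0,"tz":-0.36,"roll":0,"gripper":255},{"tx":0,"ty":0,"tz":-0.42,"roll":0,"gripper":255},{"tx":0,"ty":0,"tz":-0.42,"roll":0,"gripper":255}])

```text
time_s: 5.7
position: [0.4443, -0.2465, 0.0757]
orientation: [0.582, 1.569, -0.627]
contact_force: [-0.6, -0.4, 0.3]
gripper_width: 0.0001
```

Emit:
step_arm(increments=[{"tx":-0.04,"ty":-0.07,"tz":0.08,"roll":0,"gripper":255},{"tx":-0.08,"ty":-0.13,"tz":0,"roll":0,"gripper":255},{"tx":-0.08,"ty":-0.13,"tz":-0.08,"roll":0,"gripper":255},{"tx":-0.08,"ty":-0.13,"tz":-0.16,"roll":0,"gripper":255},{"tx":-0.08,"ty":-0.13,"tz":-0.16,"roll":0,"gripper":255}])

```text
time_s: 6.12
position: [0.442, -0.2502, 0.0712]
orientation: [0.277, 1.569, -0.932]
contact_force: [0.7, -1.4, 1.5]
gripper_width: 0.0002
```

Emit:
step_arm(increments=[{"tx":0,"ty":0,"tz":-0.06,"roll":0,"gripper":255},{"tx":0,"ty":0,"tz":-0.12,"roll":0,"gripper":255},{"tx":0,"ty":0,"tz":-0.15,"roll":0,"gripper":255},{"tx":0,"ty":0,"tz":-0.15,"roll":0,"gripper":255}])

```text
time_s: 6.45
position: [0.4421, -0.2502, 0.0687]
orientation: [-0.076, 1.57, -1.284]
contact_force: [-4.6, 0.0, 16.3]
gripper_width: -0.0003
```

Emit:
step_arm(increments=[{"tx":0,"ty":0,"tz":-0.03,"roll":0,"gripper":255},{"tx":0,"ty":0,"tz":-0.03,"roll":0,"gripper":255}])

```text
time_s: 6.62
position: [0.4421, -0.2502, 0.0686]
orientation: [-0.201, 1.57, -1.41]
contact_force: [-6.9, 1.7, 21.8]
gripper_width: 0.0
```

Emit:
step_arm(increments=[{"tx":0,"ty":0,"tz":0.6,"roll":0,"gripper":255},{"tx":0,"ty":0,"tz":1.5,"roll":0,"gripper":255},{"tx":0,"ty":0,"tz":2.7,"roll":0,"gripper":255},{"tx":1.5,"ty":0.8,"tz":3,"roll":0,"gripper":255},{"tx":1.5,"ty":0.8,"tz":3,"roll":0,"gripper":255}])

```text
time_s: 7.03
position: [0.4838, -0.2287, 0.1448]
orientation: [0.882, 1.563, -0.326]
contact_force: [0.3, -0.1, 0.6]
gripper_width: -0.0001
```

```bash
python3 keys.py w3; python3 - <<'E'
from h import *
s=snapshot('side');save('s3',cv2.resize(s[240:350,180:310],None,fx=4,fy=4,interpolation=3))
E
```

```text
[ 0.47977341 -0.22846713  0.14140088] 7.1333
yel 186.5 [275. 244.] [[ 0.4579 -0.2512  0.054 ]]
green 1947.0 [249. 137.] [[ 0.524  -0.2066  0.054 ]]
blue 1820.0 [322. 195.] [[ 0.5051 -0.2676  0.054 ]]
red 1616.0 [193. 210.] [[ 0.4619 -0.1875  0.054 ]]
```

View pics/s3.png

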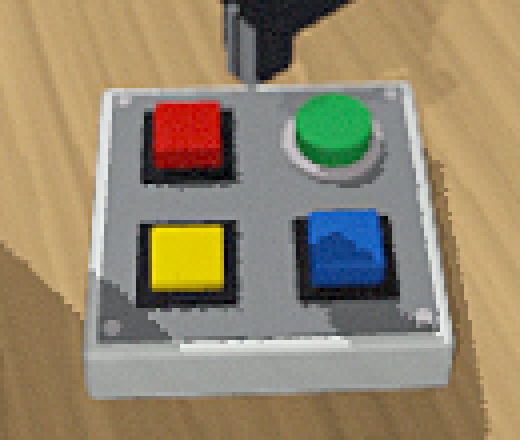

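View pics/w3.png

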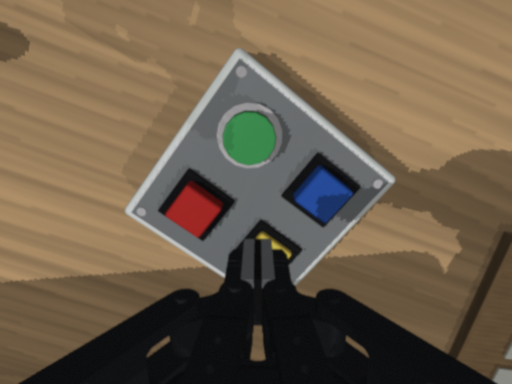

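The side crop shows yellow (187,257) sunk into its bezel, with red, blue and green still raised. The wrist view shows green at (249,137), which puts it at (0.524,-0.2066).

Emit:
step_arm(increments=[{"tx":1.2,"ty":0.6,"tz":0,"roll":0,"gripper":255},{"tx":1.76,"ty":0.9,"tz":-0.4,"roll":0,"gripper":255},{"tx":1.76,"ty":0.9,"tz":-1.4,"roll":0,"gripper":255},{"tx":1.76,"ty":0.9,"tz":-2.1,"roll":0,"gripper":255},{"tx":1.76,"ty":0.9,"tz":-2.1,"roll":0,"gripper":255}])

```text
time_s: 7.65
position: [0.5194, -0.205, 0.0838]
orientation: [-2.506, 1.561, 2.568]
contact_force: [-1.4, 0.9, -0.5]
gripper_width: -0.0001
```

Emit:
step_arm(increments=[{"tx":0,"ty":0,"tz":-0.1,"roll":0,"gripper":255},{"tx":0,"ty":0,"tz":-0.2,"roll":0,"gripper":255},{"tx":0,"ty":0,"tz":-0.2,"roll":0,"gripper":255},{"tx":0,"ty":0,"tz":-0.2,"roll":0,"gripper":255}])

```text
time_s: 7.98
position: [0.5235, -0.2076, 0.0849]
orientation: [0.598, 1.569, -0.612]
contact_force: [0.2, 0.1, 0.2]
gripper_width: -0.0
```

Centred on green, with the tip at 63 mm. The key's bottom stop should come at TCP z ≈ 0.069.

Emit:
step_arm(increments=[{"tx":0,"ty":0.03,"tz":-0.15,"roll":0,"gripper":255},{"tx":0,"ty":0.03,"tz":-0.3,"roll":0,"gripper":255},{"tx":0,"ty":0.03,"tz":-0.42,"roll":0,"gripper":255},{"tx":0,"ty":0.03,"tz":-0.52,"roll":0,"gripper":255},{"tx":0,"ty":0.03,"tz":-0.52,"roll":0,"gripper":255}])

```text
time_s: 8.4
position: [0.5236, -0.2064, 0.071]
orientation: [0.608, 1.57, -0.601]
contact_force: [1.1, 0.0, 4.1]
gripper_width: 0.0002
```

Emit:
step_arm(increments=[{"tx":0,"ty":0,"tz":-0.06,"roll":0,"gripper":255},{"tx":0,"ty":0,"tz":-0.12,"roll":0,"gripper":255},{"tx":0,"ty":0,"tz":-0.12,"roll":0,"gripper":255}])

```text
time_s: 8.65
position: [0.5236, -0.2065, 0.069]
orientation: [0.433, 1.57, -0.775]
contact_force: [-2.0, 0.4, 9.0]
gripper_width: 0.0002
```

Emit:
step_arm(increments=[{"tx":0,"ty":0,"tz":-0.03,"roll":0,"gripper":255},{"tx":0,"ty":0,"tz":-0.05,"roll":0,"gripper":255},{"tx":0,"ty":0,"tz":-0.05,"roll":0,"gripper":255},{"tx":0,"ty":0,"tz":-0.05,"roll":0,"gripper":255},{"tx":0,"ty":0,"tz":-0.05,"roll":0,"gripper":255}])

```text
time_s: 9.07
position: [0.5237, -0.2065, 0.0689]
orientation: [0.321, 1.57, -0.887]
contact_force: [-6.0, 2.7, 18.9]
gripper_width: 0.0002
```

```bash
python3 - <<'E'
from h import *
s=snapshot('side');a=snapshot('scene')
save('end',np.hstack([cv2.resize(s[120:345,170:320],(400,600)),cv2.resize(a[80:380,160:360],(400,600))]));o=observe();print(o['time_s'],o['position'],o['contact_force'])
E
```

```text
9.1667 [ 0.52367347 -0.20648563  0.0688548 ] [-5.74194831  2.49584975 20.16689255]
```

View pics/end.png

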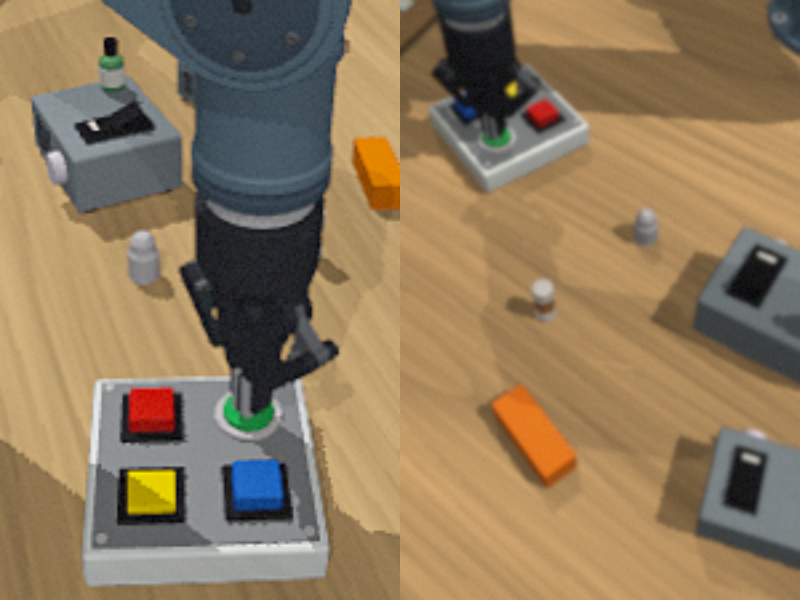

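The final view shows green held down at (247,412) in the left half. Yellow is down, red and blue are up, the rocker is on, and the bystanders are where they were.

```bash
python3 -c "
from plant import *
print(close_job())"
```

```text
the job is handed in; nothing more can be done
None
```

All three controls were worked in the order asked, and I handed the job in at about 9.2 s with the fingertips still holding the green shutter key down.

- **Rocker:** I pushed the white-bar end down until it hit its stop, with the fingertips at about 73 mm and 21 N. The pictures afterwards show the on half lying level.
- **Yellow key:** I pushed it to its stop, with the fingertips at about 47 mm and 22 N. It stayed down after I let go.
- **Green shutter key:** The fingertips are at about 47 mm, which is its fully-down height, and are holding it with about 20 N.
- **Everything else:** The last pictures show the red and blue keys still up. The objective, vial, oil bottle and slide box are where they stood.

The first measurements of the key positions from the two fixed cameras differed by about 6 mm. The wrist camera gave the values I used. I landed about 4 mm off centre on the yellow key and corrected that before pressing. None of the last checks failed.

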